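Add a layer to a kiln setting

TASK

Build the next layer of the kiln setting: stand the footed setter over the short tile that already lies on the kiln batt, lengthwise along the batt, feeling with the nib under its far foot for the blind socket cut somewhere in the far part of the batt, until the nib has dropped in and both feet stand flat on the batt. Then lay the long tile flat on top of the setter, centred and in line with it. Set things down rather than letting them drop, leave the short tile under the setter where it lies, and do not push the other things on the bench about.

Things in the scene. Friction and masses are not known exactly. Their poses are not given: they have to be found in the camera images.
- batt: Kiln batt: plain buff plate 272 x 110 x 18 mm, fixed flat on the bench. Origin: centre of its underside; x along its length, to the end away from the robot; z up. In its top, on the centre line (y = 0), is an unmarked round blind socket 15 mm across, rim chamfered 1 mm, 12 mm deep, cut by hand: its centre is anywhere from x = 77 to x = 101 mm, new each time. Nothing else reports where.
- lower_tile_mid (a point): Centre of the short clay tile (96 x 52 x 12 mm) already lying on the batt, in line with it, its centre about 8 mm nearer the robot than the batt's. The setter goes over it like a bridge.
- setter_mid (a point): Centre of the setter's top plate, half-way through it. Setter: buff bridge, about 0.33 kg; plate 190 (x) x 62 (y) x 10 mm on two feet, walls 12 mm thick and 62 wide under its two ends, soles 41 mm below this point. Grip the plate's long edges, 62 mm apart. It starts level on a slatted wooden rack 26 mm high, to the left or right of the batt, its +x (nib) end away from the robot; z up.
- setter_nib (a point): Tip of the setter's locating nib: round, 11 mm across, tapered to 7 at the tip, standing 8 mm out below the sole of the +x foot, in its middle: 89 mm along +x from setter_mid, 49 mm below it. At the start it hangs in a gap of the rack. In the socket, both soles lie flat on the batt; anywhere else on the batt that end stands 8 mm high.
- tile_mid (a point): Centre of the long clay tile, 160 (x) x 52 (y) x 12 mm, about 0.19 kg, flat; x along its length, within 0.5 rad of straight away from the robot, z up. It starts lying on a fixed white plaster slab 22 mm high on the side of the batt opposite to the rack; a tile only 96 mm long lies about 90 mm beside it and stays there.
Mind the look-alikes: they are no part of the job. Leave any red look-alike of the part that bears tile_mid alone. What is shaped like the part that bears setter_mid but turquoise is not meant.

How it is judged:
By the outcome, as a careful person would: the job done as asked, in the order asked, and still so for the second after the job is handed in, with the robot touching nothing.
It also fails if it takes over 64 s, if anything falls off the work surface, if the arm or the gripper's body presses on something with over 40 N, if the wrist force passes 120 N, or if a joint passes its speed limit or range.

ROBOT

A 7-joint arm with a two-finger parallel gripper is mounted at the origin on the work surface. World frame = base frame: x ahead of the robot, y to its left, z up, the work surface at z = 0. Lengths are in m, angles in rad, forces in N, time in s.
With the tool pointing down it reaches from about 0.35 to 0.9 m from the base axis. Payload 19.9 kg.
Tool frame: the origin (TCP) lies at the very end of the fingers, on their centre line; the grasp point (between the pads) lies 19 mm behind it; y points along the fingers, z is the direction in which the jaws open and shut, and the axes are right-handed (so a half turn about y gives the same grasp; the last joint's range is limited). The gripper opens to 94 mm and grips with 3 to 60 N. Pads are 16 mm wide; open, the fingers measure 119 mm over their backs; the gripper's body (75 mm by 177 mm) begins 78 mm behind the grasp point.
Start: joints at [-1.236, 0.417, -0.01, 1.614, 0.005, 1.111, -0.053], TCP at [0.23, 0.581, 0.205] pointing down, gripper open.
Joint ranges: [-2.81, 2.81], [-0.39, 2.02], [-1.27, 1.25], [0.06, 2.57], [-1.19, 4.33], [0.19, 2], [-2.82, 2.82]. Speed limits (rad/s): [1.89, 1.89, 2.39, 2.39, 3.01, 3.01, 3.01].

INTERFACE

Orientations are given as a 3x3 rotation matrix whose columns are the frame's x, y, z axes.
In Python, from cell import manip, vision gives the robot as it stands. The module is installed in compiled form; this text tells all that it offers.
- The arm moves only by the tool servo_tool, never from a script. Its argument "steps" is a list of rows, each a list of 2 entries, a list of its own where there are three numbers: the shift along the tool's x, y, z in m, then the turn, a rotation vector about the tool's x, y, z in rad. In form: [[[tx, ty, tz], [ax, ay, az]], ...]. A call has 1 to 8 rows; each row shifts and turns the commanded pose from where the row before left it, along the tool's axes as they then stand; what a row does not reach is not made up. A row lasts 1/10 s, in which the tool goes at most 50 mm and 8.59 degrees, less where a joint would pass 70% of its speed; a pose out of reach is approached as far as the arm can. A call is refused whole if a number of a shift passes 0.05 or a number of a turn 0.15, either way. A call with a gripper value outside its range is refused whole. "fingers" is the finger opening in m, from 0 to 0.094, set as the call begins (left out, the last holds). The fingers move at their own pace and stop on an object; the grip force is fixed at half the most. Time passes only in rows, so rows that do not move let the fingers close. It gives the time, the measured TCP pose, the force and the opening at its end, in the units of the state.
- manip.observe(): the state, without advancing time (a new reading comes with each control period).
- vision.grab_frame(name): name is "scene" or "top" or "wrist"; returns (picture, depth): 400x640x3 uint8, red, green, blue; 400x640 float32, m along the optical axis (not along the pixel's ray), 0 where there is no reading.
- vision.camera_params(name): a dict with "fx", "fy", "cx", "cy" (pixels), "R" (3x3) and "t" (3): a world point X has camera coordinates R X + t; the wrist camera has in their place "hand_eye" (4x4, takes a point from camera to tool coordinates, whose origin is the TCP and whose axes are the tool frame's). Camera axes: x right, y down, z forward; pixel columns grow to the right and rows downward; lengths in m; the calibration is good to about 2 mm. A picture is of the moment at which its call begins: read the wrist's pose just before it. camera_params takes no time and is no camera call.
- manip.sign_off(): hands the job in, once; it reports no verdict.
The state is a dict: "clock": time; "q": joint angles; "dq": joint speeds; "tau": joint torques, N m; "ee_pos": TCP position; "tool_rot": TCP orientation; "wrist_force": force on the tool from outside, world axes, zero at the start; "torque": the same for the moment, N m; "finger_gap": opening from 0.0 (shut) to 1.0 (fully open).
Only numpy, scipy, OpenCV 4.12 (cv2) and the standard library are available. Lean on these libraries where they do the work, as an engineer would, in place of code of your own. Each camera call takes 0.05 s, during which the arm holds its last target.

## Working session

There is one attempt and no reset: what is moved stays moved. The work goes in short steps, Python scripts to look and compute and a tool call to move; the robot and the scene stay as the last step left them, time stands still between calls to the robot, and variables do not carry over. Pictures are saved under pics/ and viewed, and the job is handed in when it is done.

Besides the shell and the picture viewer there is one more tool, called after "Call:" as name(argument=value, ...), one argument or row to a line, values as JSON. servo_tool: Moves the arm, as the interface text tells. Its arguments: {"type":"object","properties":{"steps":{"type":"array","items":{"type":"array"}},"fingers":{"type":"number"}},"required":["steps"]}

```bash
mkdir -p pics; python3 - <<'E'
from cell import manip, vision
import numpy as np, cv2
s=manip.observe()
for k in s: print(k,np.round(s[k],4).tolist())
for n in ["scene","top","wrist"]:
    im,d=vision.grab_frame(n); np.savez(f"{n}0.npz",im=im,d=d)
    cv2.imwrite(f"pics/{n}0.png",im[:,:,::-1])
    p=vision.camera_params(n); print(n,{k:np.round(v,4).tolist() for k,v in p.items()})
E
```

```text
clock 0.0
q [-1.2355, 0.418, -0.0103, 1.6142, 0.0047, 1.1107, -0.053]
dq [-0.0004, -0.0, 0.0005, 0.0004, 0.0006, -0.0009, -0.0007]
tau [0.001, -85.1242, 0.6393, -42.6, -0.0488, 0.0185, 0.0001]
ee_pos [0.2298, 0.5808, 0.2048]
tool_rot [[0.9298, -0.0004, 0.3679], [-0.3679, -0.0012, 0.9298], [0.0001, -1.0, -0.0012]]
wrist_force [-0.4902, 0.4276, -0.165]
torque [-0.0, -0.0098, 0.0004]
finger_gap 1.0014
scene {'fx': 430.8439, 'fy': 430.8439, 'cx': 313.6358, 'cy': 199.2912, 'R': [[0.5609, 0.8276, -0.0202], [0.4579, -0.3305, -0.8253], [-0.6897, 0.4537, -0.5643]], 't': [-0.2117, -0.1242, 1.6098]}
top {'fx': 393.4193, 'fy': 393.4193, 'cx': 313.4515, 'cy': 198.5058, 'R': [[-0.027, -0.9996, 0.0112], [-0.9873, 0.0249, -0.1569], [0.1566, -0.0153, -0.9875]], 't': [0.0232, 0.4201, 0.9345]}
wrist {'fx': 358.0775, 'fy': 358.0775, 'cx': 320.0826, 'cy': 207.0192, 'hand_eye': [[0.0008, 0.9654, 0.2607, -0.075], [0.0007, -0.2607, 0.9654, -0.1789], [1.0, -0.0006, -0.0009, 0.0009], [0.0, 0.0, 0.0, 1.0]]}
```

View pics/top0.png

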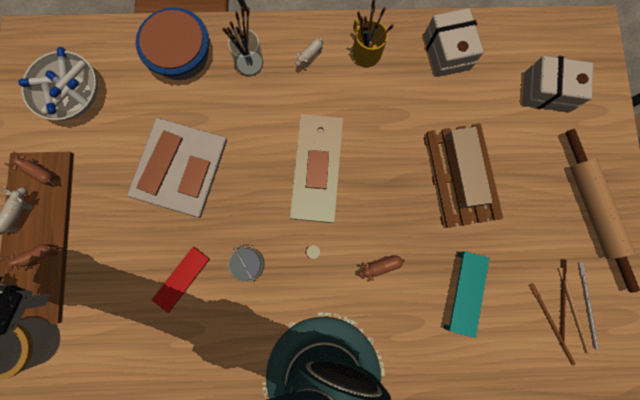

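View pics/scene0.png

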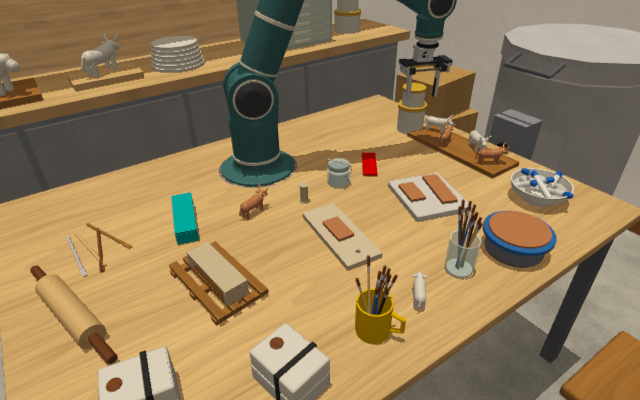

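View pics/wrist0.png

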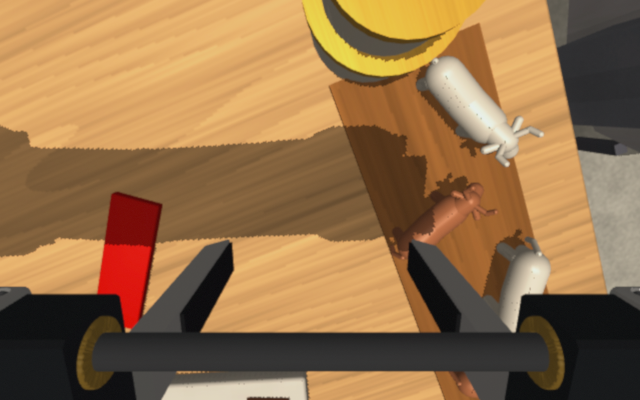

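The top view shows these look-alikes:
- **Setter:** the buff bridge on the rack at (468,165) is the one I want. The turquoise one at (466,293) is not.
- **Long tile:** the long clay tile on the slab at (160,163) is the one I want. The short one at (195,177), the red one at (181,279) and the tile on the batt at (317,168) are not.

There is also a dark spot on the batt at (320,128), which could be the socket. I'll crop and measure next.

```bash
cat > h.py <<'E'
import numpy as np, cv2
from cell import manip, vision
def ray(n,uv,z,pose=None):
    p=vision.camera_params(n); uv=np.atleast_2d(np.asarray(uv,float))
    d=np.c_[(uv[:,0]-p['cx'])/p['fx'],(uv[:,1]-p['cy'])/p['fy'],np.ones(len(uv))]
    if n=='wrist':
        H=np.array(p['hand_eye']); P,Rt=pose
        R=Rt@H[:3,:3]; c=Rt@H[:3,3]+P
    else:
        R=np.array(p['R']).T; c=-R@np.array(p['t'])
    w=d@R.T
    return c+w*((z-c[2])/w[:,2])[:,None]
def cloud(n,d,pose=None):
    p=vision.camera_params(n); v,u=np.mgrid[:400,:640]
    X=np.stack([(u-p['cx'])/p['fx']*d,(v-p['cy'])/p['fy']*d,d],-1)
    if n=='wrist':
        H=np.array(p['hand_eye']); P,Rt=pose
        X=X@H[:3,:3].T+H[:3,3]; return X@Rt.T+P
    return (X-np.array(p['t']))@np.array(p['R'])
def rect(pts):
    (c,(w,h),a)=cv2.minAreaRect((pts[:,:2]*1000).astype(np.float32))
    b=cv2.boxPoints((c,(w,h),a)); e=b[1]-b[0]; f=b[2]-b[1]
    l=e if np.linalg.norm(e)>np.linalg.norm(f) else f
    if l[0]<0:l=-l
    return np.round(c,1),np.round(sorted((w,h)),1),round(float(np.arctan2(l[1],l[0])),4)
E
python3 - <<'E'
from h import *
z=np.load('top0.npz'); im,d=z['im'],z['d']; X=cloud('top',d)
for nm,(u,v) in dict(setter=(475,165),tileL=(160,163),tileS=(195,177),batttile=(317,168),batt=(300,205),batt2=(330,140),hole=(320,128),slab=(210,160),rack=(440,190),table=(260,220)).items():
    print(nm,im[v,u],np.round(X[v,u],4))
cv2.imwrite('pics/crop0.png',cv2.resize(im[90:240,110:520,::-1],None,fx=1.9,fy=1.9,interpolation=cv2.INTER_CUBIC))
cv2.imwrite('pics/cropb.png',cv2.resize(im[100:230,270:370,::-1],None,fx=4.5,fy=4.5,interpolation=cv2.INTER_CUBIC))
E
```

```text
setter [157 129  97] [ 0.4855 -0.3764  0.0744]
tileL [136  81  56] [0.5191 0.3905 0.0343]
tileS [140  85  59] [0.482  0.3039 0.0318]
batttile [154  99  72] [0.499  0.0011 0.0256]
batt [171 163 131] [0.4078 0.046  0.0154]
batt2 [169 147 116] [ 0.5728 -0.0343  0.0202]
hole [95 81 63] [ 0.6106 -0.0103  0.0049]
slab [160 144 126] [0.5277 0.2706 0.0198]
rack [101  61  31] [ 0.4358 -0.3054  0.0224]
table [146 107  68] [0.3742 0.1476 0.0017]
```

View pics/crop0.png

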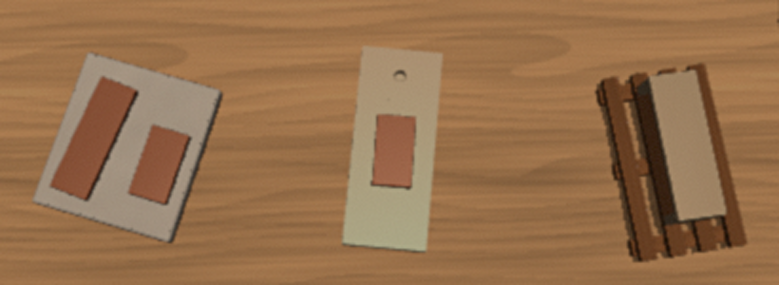

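View pics/cropb.png

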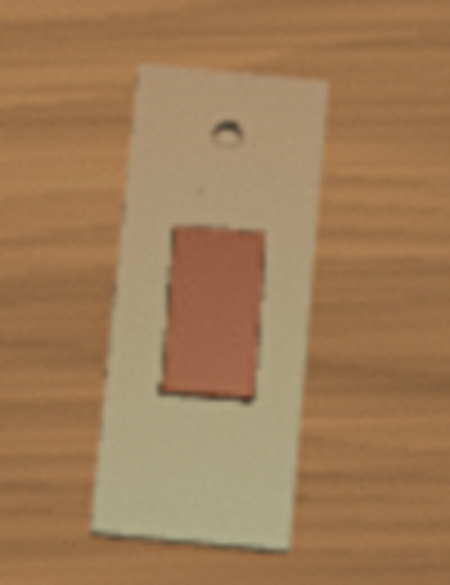

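The buff setter, the long tile and the batt are all confirmed. The socket shows as a dark round spot at about crop pixel (227,134). Now I'll measure them.

```bash
python3 - <<'E'
from h import *
z=np.load('top0.npz'); im,d=z['im'],z['d']; X=cloud('top',d)
hsv=cv2.cvtColor(im,cv2.COLOR_RGB2HSV); Z=X[...,2]
def big(m):
    m=cv2.morphologyEx(m.astype(np.uint8),cv2.MORPH_OPEN,np.ones((3,3),np.uint8))
    n,l,s,c=cv2.connectedComponentsWithStats(m); i=1+np.argmax(s[1:,4])
    return l==i
def win(m,u0,v0,u1,v1):
    o=np.zeros_like(m); o[v0:v1,u0:u1]=m[v0:v1,u0:u1]; return o
def corners(m,z,name):
    cs,_=cv2.findContours(m.astype(np.uint8),cv2.RETR_EXTERNAL,cv2.CHAIN_APPROX_NONE)
    c=max(cs,key=cv2.contourArea)[:,0,:].astype(float)
    P=ray('top',c,z); print(name,z,rect(P),'medz',np.median(Z[m]))
    return P
sm=big(win((Z>0.055)&(Z<0.1),420,110,510,235)); corners(sm,0.072,'setter')
red=(hsv[...,0]<12)&(hsv[...,1]>120)
for nm,w,zz in [('tileL',(130,120,185,200),.034),('tileS',(176,150,215,205),.034),('bt',(300,140,335,195),.030)]:
    i=im.astype(int); m=(i[...,0]-i[...,1]>42)&(i[...,0]/(i[...,2]+1)>1.8)
    corners(big(win(m,*w)),zz,nm)
i=im.astype(int)
m=big(win((Z>0.010)&(Z<.05),280,105,350,230)); corners(m,0.018,'batt z')
i=im.astype(int); m=(hsv[...,1]<90)&(i.sum(2)>300)
m=big(win(m,280,105,350,230)|win(hsv[...,0]<0,0,0,1,1)); corners(m,0.018,'batt c')
g=cv2.cvtColor(im,cv2.COLOR_RGB2GRAY)
h=big(win((g<120)|(Z<0.012),312,120,329,136)); vv,uu=np.nonzero(h); print(len(uu),uu.min(),uu.max(),vv.min(),vv.max(),ray('top',[[uu.mean(),vv.mean()],[(uu.min()+uu.max())/2,(vv.min()+vv.max())/2]],.018))
print(g[118:140,308:332])
E
```

```text
setter 0.072 (array([ 484.3, -365. ]), array([ 68.5, 190.5]), 0.1178) medz 0.07097176812730552
tileL 0.034 (array([522.3, 393.5]), array([ 49.7, 156.8]), -0.4015) medz 0.03343114060818912
tileS 0.034 (array([484.3, 307.8]), array([49.7, 93.2]), -0.3189) medz 0.03356540119929648
bt 0.03 (array([496. ,   1.2]), array([49.5, 93.2]), -0.0973) medz 0.029387231429559336
batt z 0.018 (array([504.1,   1.8]), array([109.9, 272.6]), -0.1193) medz 0.017818254417289986
batt c 0.018 (array([503.3,   2. ]), array([109.8, 270.2]), -0.118) medz 0.01739687668060546
27 318 322 127 132 [[ 0.60226714 -0.00985692  0.018     ]
 [ 0.60202377 -0.0096592   0.018     ]]
[[147 148 149 149 148 149 146 148 148 147 148 149 148 149 148 147 148 148
  147 148 150 147 148 148]
 [146 148 147 148 146 148 147 149 148 147 150 147 149 148 147 147 149 149
  148 147 148 148 148 147]
 [146 147 147 149 147 147 148 149 147 147 148 147 147 147 147 149 145 147
  148 147 149 147 148 147]
 [148 149 147 148 147 148 149 147 147 148 147 148 149 148 147 147 147 148
  149 148 148 147 150 147]
 [149 149 147 149 149 148 148 149 149 149 1
[... 1075 characters left out ...]
50 149 152 149 149 149 150 150 150 148 148 148 147 147 151 151 150
  151 150 151 150 150 151]
 [150 149 150 150 149 149 150 149 150 149 151 150 151 151 149 149 149 150
  149 150 151 151 150 150]
 [149 150 149 151 150 151 151 150 151 150 149 150 150 150 151 151 150 151
  149 151 148 149 151 151]
 [149 149 151 150 151 150 149 150 150 150 148 151 148 150 149 150 149 151
  149 149 150 149 151 149]
 [153 150 148 150 151 151 150 150 150 151 149 152 150 151 149 150 150 150
  151 150 150 151 149 152]
 [150 150 151 150 150 151 151 151 150 150 153 150 150 151 152 152 150 149
  152 149 150 149 150 150]
 [150 151 152 150 149 151 151 151 152 152 151 149 151 150 151 151 151 150
  151 152 151 150 148 149]]
```

```bash
python3 - <<'E'
from h import *
z=np.load('top0.npz'); im,d=z['im'],z['d']; X=cloud('top',d); Z=X[...,2]
m=np.zeros_like(Z,bool); m[110:235,420:510]=True; m&=(Z>0.066)&(Z<.085)
m=cv2.morphologyEx(m.astype(np.uint8),cv2.MORPH_OPEN,np.ones((3,3),np.uint8))
cs,_=cv2.findContours(m,cv2.RETR_EXTERNAL,cv2.CHAIN_APPROX_NONE); c=max(cs,key=cv2.contourArea)[:,0].astype(float)
print(rect(ray('top',c,.072)))
print(ray('top',[[320.2,129.7]],.018))
z=np.load('scene0.npz'); im=z['im']; 
cv2.imwrite('pics/scrop.png',cv2.resize(im[190:330,150:400,::-1],None,fx=3,fy=3))
E
```

```text
(array([ 484.9, -367.3]), array([ 63.8, 189.8]), 0.1168)
[[ 0.60147673 -0.01015735  0.018     ]]
```

Call:
servo_tool(
  steps=[
    [[0.036, 0, -0.032], [0, 0, 0]],
    [[0.036, 0, -0.032], [0, 0, 0]],
    [[0.036, 0, -0.032], [0, 0, 0]],
    [[0.036, 0, -0.032], [0, 0, 0]],
    [[0.036, 0, -0.032], [0, 0, 0]],
    [[0.036, 0, -0.032], [0, 0, 0]],
    [[0.036, 0, -0.032], [0, 0, 0]],
    [[0.036, 0, -0.032], [0, 0, 0]],
  ],
  fingers=0.09,
)

```text
clock: 0.95
ee_pos: [0.404, 0.2353, 0.2055]
tool_rot: [[0.93, 0.0, 0.368], [-0.368, 0.0, 0.93], [0.0, -1.0, 0.0]]
wrist_force: [0.2, 1.1, 0.7]
finger_gap: 0.959
```

Call:
servo_tool(
  steps=[
    [[0.0228, 0, -0.041], [0, 0, 0]],
    [[0.0228, 0, -0.041], [0, 0, 0]],
    [[0.0228, 0, -0.041], [0, 0, 0]],
    [[0.0228, 0, -0.041], [0, 0, 0]],
    [[0.0228, 0, -0.041], [0, 0, 0]],
    [[0.0228, 0, -0.041], [0, 0, 0]],
    [[0.0228, 0, -0.041], [0, 0, 0]],
    [[0.0228, 0, -0.041], [0, 0, 0]],
  ],
)

```text
clock: 1.75
ee_pos: [0.4523, -0.1368, 0.2057]
tool_rot: [[0.93, 0.0, 0.368], [-0.368, 0.0, 0.93], [0.0, -1.0, 0.0]]
wrist_force: [0.6, 0.9, -0.6]
finger_gap: 0.958
```

Call:
servo_tool(
  steps=[
    [[0.02, 0, -0.041], [0, -0.1, 0]],
    [[0.015, 0, -0.041], [0, -0.1, 0]],
    [[0.008, 0, -0.04], [0, -0.1, 0]],
    [[0.002, 0, -0.03], [0, -0.1, 0]],
    [[0.0, 0, -0.01], [0, -0.094, 0]],
    [[0.0, 0, 0], [0, 0, 0]],
  ],
)

```text
clock: 2.35
ee_pos: [0.459, -0.3055, 0.2052]
tool_rot: [[0.993, -0.001, -0.114], [0.114, -0.0, 0.993], [-0.001, -1.0, -0.0]]
wrist_force: [0.8, 1.2, -0.9]
finger_gap: 0.96
```

```bash
python3 - <<'E'
from h import *
s=manip.observe(); im,d=vision.grab_frame('wrist'); P,R=np.array(s['ee_pos']),np.array(s['tool_rot'])
np.savez('wrist1.npz',im=im,d=d,P=P,R=R); cv2.imwrite('pics/wrist1.png',im[:,:,::-1]); print(P,R,s['dq'])
X=cloud('wrist',d,(P,R)); Z=X[...,2]
m=((Z>.064)&(Z<.09)).astype(np.uint8); m[:, :]=cv2.morphologyEx(m,cv2.MORPH_OPEN,np.ones((5,5),np.uint8))
cs,_=cv2.findContours(m,cv2.RETR_EXTERNAL,cv2.CHAIN_APPROX_NONE)
for c in cs:
    if cv2.contourArea(c)>2000: print(cv2.boundingRect(c),rect(ray('wrist',c[:,0].astype(float),.072,(P,R))))
E
```

```text
[ 0.45903977 -0.30550165  0.20519921] [[ 9.93457709e-01 -7.12657237e-04 -1.14198393e-01]
 [ 1.14198092e-01 -4.49951660e-04  9.93457897e-01]
 [-7.59378717e-04 -9.99999645e-01 -3.65623848e-04]] [-0.04902156 -0.02085502 -0.00576287  0.0249651  -0.00139298 -0.00141697
 -0.14281548]
(206, 112, 79, 200) (array([ 487. , -368.2]), array([ 62.3, 188.5]), 0.1164)
```

View pics/wrist1.png

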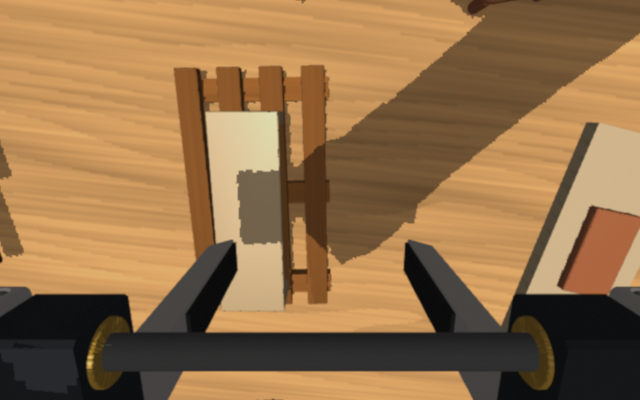

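The buff setter is centred at pixel (245,212), giving (0.4865, -0.368) and 62 x 189 mm, which matches its description. The fingers' body shadow falls across it. Next I move over it and descend.

Call:
servo_tool(
  steps=[
    [[0.005, 0, -0.016], [0, -0.002, 0]],
    [[0.005, 0.01, -0.0165], [0, 0, 0]],
    [[0.005, 0.02, -0.0165], [0, 0, 0]],
    [[0.005, 0.03, -0.016], [0, 0, 0]],
    [[0, 0.03, 0], [0, 0, 0]],
    [[0, 0.02, 0], [0, 0, 0]],
    [[0, 0, 0], [0, 0, 0]],
  ],
  fingers=0.094,
)

```text
clock: 3.1
ee_pos: [0.4864, -0.3639, 0.0931]
tool_rot: [[0.993, -0.004, -0.116], [0.116, 0.002, 0.993], [-0.003, -1.0, 0.003]]
wrist_force: [0.9, 1.1, -0.3]
finger_gap: 1.001
```

```bash
python3 - <<'E'
from h import *
s=manip.observe(); im,d=vision.grab_frame('wrist'); P,R=np.array(s['ee_pos']),np.array(s['tool_rot'])
cv2.imwrite('pics/wrist2.png',im[:,:,::-1]); print(P,R.round(4).tolist())
X=cloud('wrist',d,(P,R)); Z=X[...,2]
m=((Z>.062)&(Z<.08)).astype(np.uint8); m[:, :]=cv2.morphologyEx(m,cv2.MORPH_OPEN,np.ones((5,5),np.uint8))
cs,_=cv2.findContours(m,cv2.RETR_EXTERNAL,cv2.CHAIN_APPROX_NONE)
for c in cs:
    if cv2.contourArea(c)>1000: print(cv2.boundingRect(c),rect(ray('wrist',c[:,0].astype(float),.072,(P,R))))
E
```

```text
[ 0.48643648 -0.36394826  0.09309484] [[0.9933, -0.0036, -0.1157], [0.1157, 0.0023, 0.9933], [-0.0033, -1.0, 0.0027]]
(252, 71, 116, 262) (array([ 470.7, -370.8]), array([ 61.5, 156.6]), 0.1167)
```

View pics/wrist2.png

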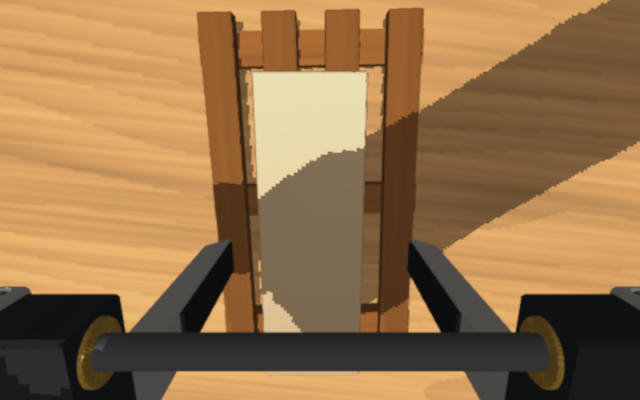

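The setter sits about 5 mm left of the jaw centre (column 311 against 320), so I correct that and descend.

Call:
servo_tool(
  steps=[
    [[0, 0, -0.0025], [0, 0, 0]],
    [[0, 0.015, -0.001], [0, 0, 0]],
    [[0, 0.015, 0], [0, 0, 0]],
    [[0, 0.014, 0], [0, 0, 0]],
    [[0, 0, 0], [0, 0, 0]],
    [[0, 0, 0], [0, 0, 0]],
  ],
)

```text
clock: 3.75
ee_pos: [0.4873, -0.3697, 0.0511]
tool_rot: [[0.993, -0.001, -0.117], [0.117, 0.0, 0.993], [-0.001, -1.0, 0.0]]
wrist_force: [0.6, 0.0, 0.3]
finger_gap: 0.997
```

Call:
servo_tool(
  steps=[
    [[0, 0, 0], [0, 0, 0]],
    [[0, 0, 0], [0, 0, 0]],
    [[0, 0, 0], [0, 0, 0]],
    [[0, 0, 0], [0, 0, 0]],
    [[0, 0, 0], [0, 0, 0]],
  ],
  fingers=0.05,
)

```text
clock: 4.25
ee_pos: [0.4876, -0.3697, 0.0517]
tool_rot: [[0.993, 0.0, -0.117], [0.117, -0.0, 0.993], [0.0, -1.0, -0.0]]
wrist_force: [-0.3, 0.4, 2.5]
finger_gap: 0.652
```

Gripped, with an opening of about 61.5 mm. Lift gently.

Call:
servo_tool(
  steps=[
    [[0, -0.005, 0], [0, 0, 0]],
    [[0, -0.01, 0], [0, 0, 0]],
    [[0, -0.015, 0], [0, 0, 0]],
    [[0, -0.02, 0], [0, 0, 0]],
    [[0, -0.015, 0], [0, 0, 0]],
    [[0, -0.01, 0], [0, 0, 0]],
    [[0, 0, 0], [0, 0, 0]],
  ],
)

```text
clock: 4.95
ee_pos: [0.4882, -0.37, 0.1281]
tool_rot: [[0.993, 0.002, -0.117], [0.117, -0.001, 0.993], [0.002, -1.0, -0.001]]
wrist_force: [0.8, -0.9, -3.5]
finger_gap: 0.657
```

```bash
cat > held.py <<'E'
from h import *
import sys
s=manip.observe(); im,d=vision.grab_frame('wrist'); P,R=np.array(s['ee_pos']),np.array(s['tool_rot'])
cv2.imwrite('pics/%s.png'%sys.argv[1],im[:,:,::-1]); print(P.round(4),R.round(4).tolist(),np.round(s['wrist_force'],2),np.round(s['torque'],3))
X=cloud('wrist',d,(P,R)); T=(X-P)@R  # tool coords
m=((T[...,1]>-.035)&(T[...,1]<-.012)&(abs(T[...,2])<.04)&(T[...,0]<0.03)&(d>0)).astype(np.uint8)
m=cv2.morphologyEx(m,cv2.MORPH_OPEN,np.ones((5,5),np.uint8))
cs,_=cv2.findContours(m,cv2.RETR_EXTERNAL,cv2.CHAIN_APPROX_NONE); c=max(cs,key=cv2.contourArea)
print(cv2.boundingRect(c)); mm=m.astype(bool)
A=np.c_[T[mm][:,[0,2]],np.ones(mm.sum())]; sol=np.linalg.lstsq(A,T[mm][:,1],rcond=None)[0]
print('top plane tool y = %.4f x + %.4f z + %.4f'%tuple(sol))
zt=P[2]-sol[2]
q=(ray('wrist',c[:,0].astype(float),zt,(P,R))-P)@R
print('rect tool (x,z) mm',rect(q[:,[0,2]]))
E
python3 held.py wrist3
```

```text
[ 0.4882 -0.37    0.1281] [[0.9931, 0.0021, -0.117], [0.117, -0.0011, 0.9931], [0.0019, -1.0, -0.0013]] [ 0.8  -0.89 -3.5 ] [-0.011 -0.009 -0.023]
(231, 59, 177, 267)
top plane tool y = -0.0047 x + 0.0007 z + -0.0204
rect tool (x,z) mm (array([-32.7,  -0.2]), array([ 84.5, 124.8]), -0.0011)
```

View pics/wrist3.png

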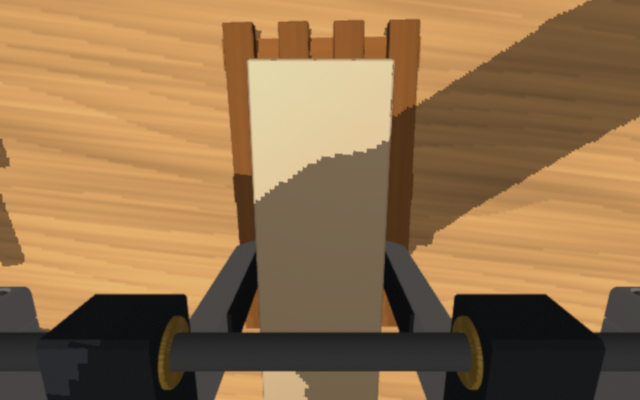

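The setter is in hand, level and centred, with its near end at row 59 and tool x -95 mm. Now carry it over the batt.

Call:
servo_tool(
  steps=[
    [[0.002, 0, 0.01], [0, 0, 0]],
    [[0.0046, 0, 0.025], [0, 0, 0]],
    [[0.0074, 0, 0.04], [0, 0, 0]],
    [[0.0084, 0, 0.045], [0, 0, 0]],
    [[0.0084, 0, 0.045], [0, 0, 0]],
    [[0.0084, 0, 0.045], [0, 0, 0]],
    [[0.0084, 0, 0.045], [0, 0, 0]],
    [[0.0074, 0, 0.04], [0, 0, 0]],
  ],
)

```text
clock: 5.8
ee_pos: [0.5069, -0.0672, 0.1258]
tool_rot: [[0.993, -0.001, -0.118], [0.118, 0.0, 0.993], [-0.001, -1.0, 0.0]]
wrist_force: [0.3, -0.1, -2.2]
finger_gap: 0.656
```

Call:
servo_tool(
  steps=[
    [[0.0065, 0, 0.035], [0, 0, 0]],
    [[0.0045, 0, 0.025], [0, 0.03, 0]],
    [[0.002, 0, 0.01], [0, 0.06, 0]],
    [[0, 0, 0], [0, 0.07, 0]],
    [[0, 0, 0], [0, 0.056, 0]],
    [[0, 0, 0], [0, 0.02, 0]],
    [[0, 0, 0], [0, 0, 0]],
    [[0, 0, 0], [0, 0, 0]],
  ],
)

```text
clock: 6.6
ee_pos: [0.5124, 0.0009, 0.1262]
tool_rot: [[0.993, -0.0, 0.117], [-0.117, -0.0, 0.993], [-0.0, -1.0, -0.0]]
wrist_force: [-0.0, 0.3, -2.6]
finger_gap: 0.657
```

```bash
python3 held.py wrist4; python3 - <<'E'
from h import *
for n in ['top']:
    im,d=vision.grab_frame(n); np.savez('top1.npz',im=im,d=d); cv2.imwrite('pics/top1.png',im[:,:,::-1])
E
```

```text
[0.5124 0.0009 0.1262] [[0.9931, -0.0005, 0.117], [-0.117, -0.0001, 0.9931], [-0.0004, -1.0, -0.0002]] [-0.03  0.31 -2.58] [ 0.045  0.013 -0.035]
(232, 59, 176, 267)
top plane tool y = -0.0049 x + 0.0007 z + -0.0204
rect tool (x,z) mm (array([-32.9,   0.2]), array([ 83.9, 124.8]), -0.0001)
```

View pics/wrist4.png

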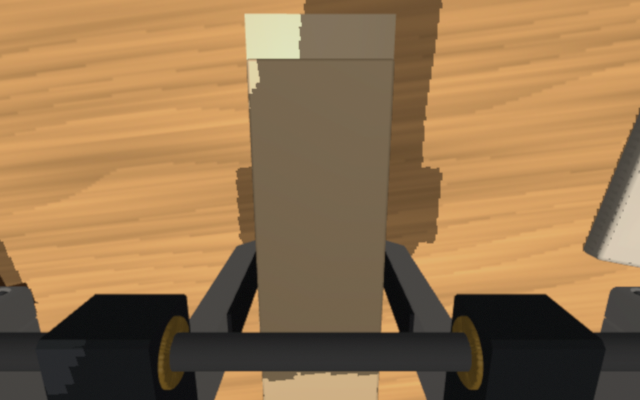

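View pics/top1.png

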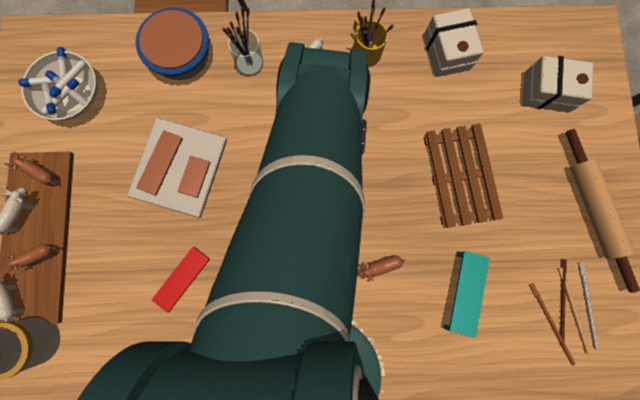

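The carried setter is level and lined up with the batt, whose near end is centred at column 321. Descend to just above contact, which I expect at TCP z ≈ 0.0516.

Call:
servo_tool(
  steps=[
    [[0, 0.012, 0], [0, 0, 0]],
    [[0, 0.02, 0], [0, 0, 0]],
    [[0, 0.018, 0], [0, 0, 0]],
    [[0, 0.012, 0], [0, 0, 0]],
    [[0, 0.006, 0], [0, 0, 0]],
    [[0, 0.001, 0], [0, 0, 0]],
    [[0, 0, 0], [0, 0, 0]],
  ],
)

```text
clock: 7.4
ee_pos: [0.5129, 0.0007, 0.0578]
tool_rot: [[0.993, 0.0, 0.119], [-0.119, -0.0, 0.993], [0.0, -1.0, -0.0]]
wrist_force: [-0.0, 0.3, -2.7]
finger_gap: 0.654
```

Call:
servo_tool(
  steps=[
    [[0, 0.0015, 0], [0, 0, 0]],
    [[0, 0.0015, 0], [0, 0, 0]],
    [[0, 0.0015, 0], [0, 0, 0]],
    [[0, 0.001, 0], [0, 0, 0]],
    [[0, 0, 0], [0, 0, 0]],
  ],
)

```text
clock: 7.9
ee_pos: [0.5126, 0.0008, 0.0519]
tool_rot: [[0.993, -0.0, 0.118], [-0.118, -0.0, 0.993], [-0.0, -1.0, -0.0]]
wrist_force: [0.2, -1.2, -2.8]
finger_gap: 0.655
```

Call:
servo_tool(
  steps=[
    [[0, 0.001, 0], [0, 0, 0]],
    [[0, 0.001, 0], [0, 0, 0]],
    [[0, 0.001, 0], [0, 0, 0]],
    [[0, 0, 0], [0, 0, 0]],
  ],
)

```text
clock: 8.3
ee_pos: [0.5128, 0.0007, 0.0489]
tool_rot: [[0.993, 0.0, 0.118], [-0.118, -0.0, 0.993], [0.0, -1.0, -0.0]]
wrist_force: [0.3, 0.3, -1.8]
finger_gap: 0.655
```

TCP is almost 3 mm below the on-batt contact height with no force, so the nib is entering the socket. Continue slowly.

Call:
servo_tool(
  steps=[
    [[0, 0.001, 0], [0, 0, 0]],
    [[0, 0.001, 0], [0, 0, 0]],
    [[0, 0.001, 0], [0, 0, 0]],
    [[0, 0.001, 0], [0, 0, 0]],
    [[0, 0, 0], [0, 0, 0]],
  ],
)

```text
clock: 8.8
ee_pos: [0.5131, 0.0007, 0.045]
tool_rot: [[0.993, 0.001, 0.119], [-0.119, -0.0, 0.993], [0.001, -1.0, -0.0]]
wrist_force: [5.1, -0.9, -3.9]
finger_gap: 0.654
```

Call:
servo_tool(
  steps=[
    [[0, 0.0006, 0], [0, 0, 0]],
    [[0, 0.0005, 0], [0, 0, 0]],
    [[0, 0, 0], [0, 0, 0]],
  ],
)

```text
clock: 9.1
ee_pos: [0.5134, 0.0006, 0.0442]
tool_rot: [[0.993, 0.001, 0.119], [-0.119, -0.0, 0.993], [0.001, -1.0, 0.0]]
wrist_force: [5.4, -0.3, 3.5]
finger_gap: 0.656
```

A side force of +5 N in x says the nib is rubbing the near wall, so I ease forward about 1 mm.

Call:
servo_tool(
  steps=[
    [[0.0005, 0, 0], [0, 0, 0]],
    [[0.0005, 0, 0], [0, 0, 0]],
    [[0, 0, 0], [0, 0, 0]],
  ],
)

```text
clock: 9.4
ee_pos: [0.5136, 0.0006, 0.0438]
tool_rot: [[0.993, -0.0, 0.118], [-0.118, -0.0, 0.993], [-0.0, -1.0, -0.0]]
wrist_force: [3.2, -0.8, 3.2]
finger_gap: 0.654
```

Call:
servo_tool(
  steps=[
    [[0, 0.0005, 0], [0, 0, 0]],
    [[0, 0, 0], [0, 0, 0]],
    [[0, 0, 0], [0, 0, 0]],
  ],
)

```text
clock: 9.7
ee_pos: [0.5138, 0.0006, 0.0437]
tool_rot: [[0.993, 0.0, 0.118], [-0.118, 0.0, 0.993], [0.0, -1.0, 0.0]]
wrist_force: [0.4, -1.5, 11.4]
finger_gap: 0.658
```

```bash
python3 held.py wrist5;python3 - <<'E'
from h import *
im,d=vision.grab_frame('scene'); np.savez('scene1.npz',im=im,d=d); cv2.imwrite('pics/scene1.png',cv2.resize(im[180:290,280:440,::-1],None,fx=5,fy=5))
E
```

```text
[0.5138 0.0006 0.0437] [[0.993, 0.0001, 0.1185], [-0.1185, 0.0001, 0.993], [0.0001, -1.0, 0.0002]] [ 0.37 -1.5  11.41] [-0.294 -0.193  0.004]
(230, 59, 178, 267)
top plane tool y = -0.0053 x + 0.0014 z + -0.0205
rect tool (x,z) mm (array([-32.9,  -0.3]), array([ 84.9, 124.7]), -0.0003)
```

View pics/scene1.png

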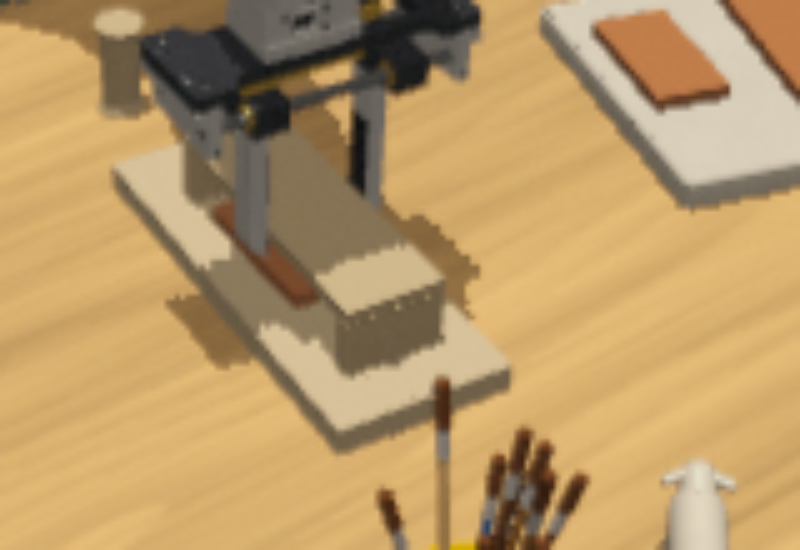

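Seated: TCP z is 0.0437 (0.0436 expected), the vertical reaction is +14 N, and in the scene picture the far foot stands flat with no gap. Release and rise.

Call:
servo_tool(
  steps=[
    [[0, -0.0003, 0], [0, 0, 0]],
    [[0, 0, 0], [0, 0, 0]],
    [[0, 0, 0], [0, 0, 0]],
    [[0, 0, 0], [0, 0, 0]],
  ],
  fingers=0.085,
)

```text
clock: 10.2
ee_pos: [0.5133, 0.0007, 0.0435]
tool_rot: [[0.993, -0.001, 0.118], [-0.118, -0.0, 0.993], [-0.001, -1.0, -0.0]]
wrist_force: [0.4, 0.0, 0.1]
finger_gap: 0.903
```

Call:
servo_tool(
  steps=[
    [[0, -0.01, 0], [0, 0, 0]],
    [[0, -0.02, 0], [0, 0, 0]],
    [[0, -0.03, 0], [0, 0, 0]],
    [[0, -0.03, 0], [0, 0, 0]],
    [[0, -0.02, 0], [0, 0, 0]],
    [[0, -0.01, 0], [0, 0, 0]],
  ],
)

```text
clock: 10.8
ee_pos: [0.5143, 0.0006, 0.1659]
tool_rot: [[0.993, 0.002, 0.119], [-0.119, 0.001, 0.993], [0.002, -1.0, 0.001]]
wrist_force: [-0.8, -0.4, -0.4]
finger_gap: 0.907
```

```bash
cat > look.py <<'E'
from h import *
import sys
s=manip.observe(); im,d=vision.grab_frame('wrist'); P,R=np.array(s['ee_pos']),np.array(s['tool_rot'])
cv2.imwrite('pics/%s.png'%sys.argv[1],im[:,:,::-1]); print(P.round(4),R.round(4).tolist(),np.round(s['wrist_force'],1))
zt=float(sys.argv[2]); X=cloud('wrist',d,(P,R)); Z=X[...,2]
m=(abs(Z-zt)<float(sys.argv[3])).astype(np.uint8)
if len(sys.argv)>4:
    i=im.astype(int); m&=((i[...,0]-i[...,1]>35)&(i[...,0]>1.6*i[...,2])).astype(np.uint8)
m=cv2.morphologyEx(m,cv2.MORPH_OPEN,np.ones((5,5),np.uint8))
cs,_=cv2.findContours(m,cv2.RETR_EXTERNAL,cv2.CHAIN_APPROX_NONE)
for c in cs:
    if cv2.contourArea(c)>1000:
        k=np.zeros_like(m); cv2.drawContours(k,[c],-1,1,-1); k=cv2.erode(k,np.ones((7,7),np.uint8)).astype(bool)&(abs(Z-zt)<.01)
        A=np.c_[X[k][:,:2],np.ones(k.sum())]; sol=np.linalg.lstsq(A,X[k][:,2],rcond=None)[0]
        print(cv2.boundingRect(c),rect(ray('wrist',c[:,0].astype(float),zt,(P,R))),'medz',np.median(X[k][:,2]).round(4),'slope',sol[:2].round(4))
E
python3 look.py wrist6 0.064 0.006
```

```text
[0.5143 0.0006 0.1659] [[0.9929, 0.0023, 0.1185], [-0.1185, 0.0006, 0.993], [0.0022, -1.0, 0.0008]] [-0.8 -0.4 -0.4]
(279, 81, 83, 228) (array([513.2,   1.4]), array([ 61.6, 188.9]), -0.1198) medz 0.0639 slope [ 0.0013 -0.0004]
```

View pics/wrist6.png

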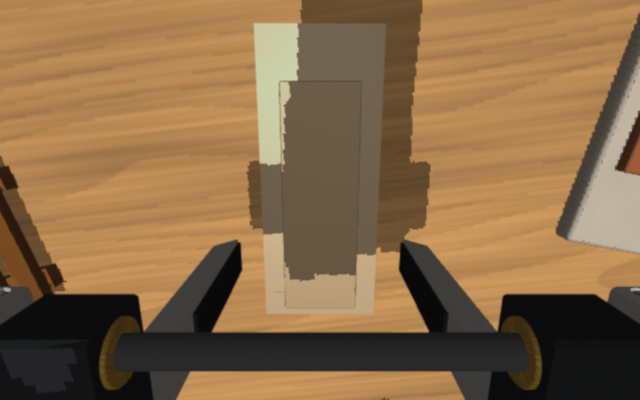

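The setter is seated: top at z 0.0639, slope about 0.001, centre (0.513, 0.001), yaw -0.119. Now the long tile.

Call:
servo_tool(
  steps=[
    [[-0.0045, 0, 0.03], [0, 0, 0]],
    [[-0.006, 0, 0.046], [0, 0, 0]],
    [[-0.006, 0, 0.048], [0, 0, 0]],
    [[-0.006, 0, 0.048], [0, 0, 0]],
    [[-0.006, 0, 0.048], [0, 0, 0]],
    [[-0.006, 0, 0.048], [0, 0, 0]],
    [[-0.006, 0, 0.048], [0, 0, 0]],
    [[-0.0045, 0, 0.036], [0, 0, 0]],
  ],
  fingers=0.075,
)

```text
clock: 11.65
ee_pos: [0.5094, 0.3585, 0.1625]
tool_rot: [[0.993, -0.001, 0.116], [-0.116, -0.0, 0.993], [-0.001, -1.0, -0.001]]
wrist_force: [0.4, -0.4, 0.5]
finger_gap: 0.794
```

Call:
servo_tool(
  steps=[
    [[0, 0, 0.015], [0, 0.08, 0]],
    [[0, 0, 0.005], [0, 0.1, 0]],
    [[0, 0, 0], [0, 0.08, 0]],
    [[0, 0, 0], [0, 0.022, 0]],
    [[0, 0, 0], [0, 0, 0]],
    [[0, 0, 0], [0, 0, 0]],
  ],
)

```text
clock: 12.25
ee_pos: [0.5134, 0.375, 0.1634]
tool_rot: [[0.921, -0.0, 0.389], [-0.389, -0.0, 0.921], [-0.0, -1.0, -0.0]]
wrist_force: [0.2, 0.4, -0.1]
finger_gap: 0.798
```

```bash
python3 look.py wrist7 0.034 0.012 c
```

```text
[0.5134 0.375  0.1634] [[0.9214, -0.0003, 0.3886], [-0.3886, -0.0004, 0.9214], [-0.0002, -1.0, -0.0004]] [ 0.2  0.4 -0.1]
(204, 144, 70, 104) (array([486.1, 309. ]), array([51.2, 93.8]), -0.3183) medz 0.034 slope [0.0012 0.0005]
(316, 108, 61, 174) (array([523.7, 394.5]), array([ 50. , 157.6]), -0.4033) medz 0.0339 slope [ 0.0006 -0.0013]
```

View pics/wrist7.png

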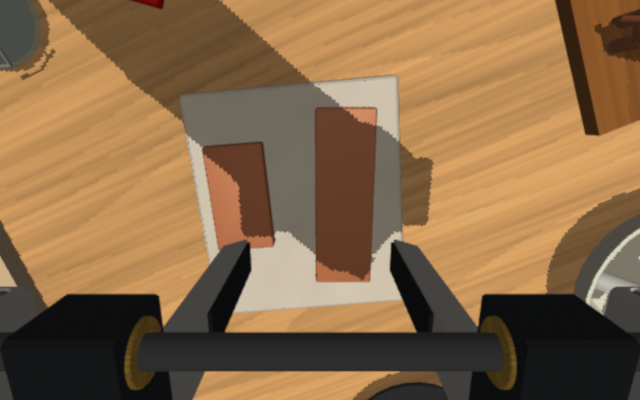

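The long tile is at (345,195), giving (0.524, 0.3945), yaw -0.404, 51 x 158 mm. The short one at (238,195) stays where it is. Align and descend.

Call:
servo_tool(
  steps=[
    [[0.002, 0, 0.008], [0, 0.004, 0]],
    [[0, 0.01, 0.009], [0, 0, 0]],
    [[0, 0.025, 0.005], [0, 0, 0]],
    [[0, 0.025, 0], [0, 0, 0]],
    [[0, 0.015, 0], [0, 0, 0]],
    [[0, 0.005, 0], [0, 0, 0]],
    [[0, 0, 0], [0, 0, 0]],
  ],
)

```text
clock: 13.0
ee_pos: [0.524, 0.3947, 0.0833]
tool_rot: [[0.919, -0.0, 0.394], [-0.394, -0.001, 0.919], [-0.0, -1.0, -0.001]]
wrist_force: [0.5, -0.0, 0.9]
finger_gap: 0.797
```

```bash
python3 look.py wrist8 0.034 0.012 c
```

```text
[0.524  0.3947 0.0833] [[0.9192, -0.0004, 0.3938], [-0.3938, -0.0006, 0.9192], [-0.0001, -1.0, -0.0007]] [ 0.5 -0.   0.9]
(128, 151, 93, 140) (array([485.5, 309.2]), array([50.7, 94.9]), -0.3219) medz 0.0339 slope [ 0.0008 -0.0005]
(278, 103, 82, 227) (array([523.5, 394.5]), array([ 50.7, 157.8]), -0.4019) medz 0.0339 slope [ 0.0006 -0.0012]
```

View pics/wrist8.png

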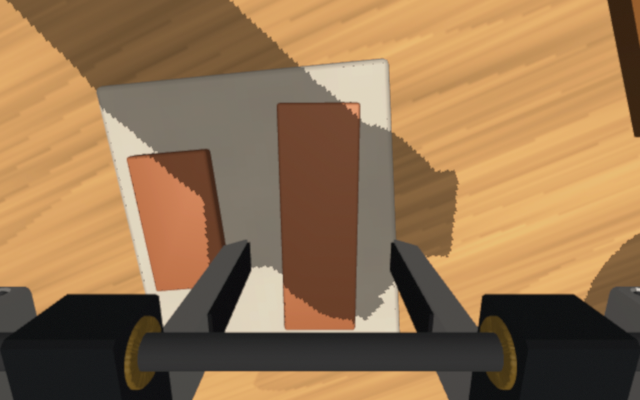

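Centred within 0.5 mm, with the neighbouring tile clear of the finger. Descend the last 58 mm.

Call:
servo_tool(
  steps=[
    [[0, 0.015, 0], [0, 0, 0]],
    [[0, 0.02, 0], [0, 0, 0]],
    [[0, 0.012, 0], [0, 0, 0]],
    [[0, 0.007, 0], [0, 0, 0]],
    [[0, 0.003, 0], [0, 0, 0]],
    [[0, 0, 0], [0, 0, 0]],
    [[0, 0, 0], [0, 0, 0]],
  ],
)

```text
clock: 13.75
ee_pos: [0.5243, 0.3949, 0.0273]
tool_rot: [[0.919, 0.001, 0.394], [-0.394, 0.0, 0.919], [0.0, -1.0, 0.001]]
wrist_force: [-0.4, 0.3, -0.0]
finger_gap: 0.801
```

Call:
servo_tool(
  steps=[
    [[0, 0.0013, 0], [0, 0, 0]],
    [[0, 0.001, 0], [0, 0, 0]],
    [[0, 0, 0], [0, 0, 0]],
  ],
)

```text
clock: 14.05
ee_pos: [0.5239, 0.3948, 0.0244]
tool_rot: [[0.919, 0.0, 0.394], [-0.394, -0.0, 0.919], [0.0, -1.0, -0.0]]
wrist_force: [0.6, -0.9, -0.7]
finger_gap: 0.797
```

Call:
servo_tool(
  steps=[
    [[0, 0, 0], [0, 0, 0]],
    [[0, 0, 0], [0, 0, 0]],
    [[0, 0, 0], [0, 0, 0]],
    [[0, 0, 0], [0, 0, 0]],
    [[0, 0, 0], [0, 0, 0]],
  ],
  fingers=0.04,
)

```text
clock: 14.55
ee_pos: [0.5239, 0.3947, 0.0244]
tool_rot: [[0.919, -0.0, 0.394], [-0.394, -0.0, 0.919], [0.0, -1.0, -0.0]]
wrist_force: [-0.5, 0.3, 0.8]
finger_gap: 0.551
```

Call:
servo_tool(
  steps=[
    [[0, -0.003, 0], [0, 0, 0]],
    [[0, -0.01, 0], [0, 0, 0]],
    [[0, -0.02, 0], [0, 0, 0]],
    [[0, -0.03, 0], [0, 0, 0]],
    [[0, -0.03, 0], [0, 0, 0]],
    [[0, -0.012, 0], [0, 0, 0]],
    [[0, -0.004, 0], [0, 0, 0]],
    [[0, 0, 0], [0, 0, 0]],
  ],
)

```text
clock: 15.35
ee_pos: [0.5237, 0.3948, 0.1331]
tool_rot: [[0.919, -0.0, 0.394], [-0.394, -0.0, 0.919], [-0.0, -1.0, -0.0]]
wrist_force: [0.4, 0.3, -2.1]
finger_gap: 0.549
```

```bash
sed -e 's/>-.035)/>-.022)/; s/<-.012)/<-.001)/' held.py > heldt.py; python3 heldt.py wrist9
```

```text
[0.5237 0.3948 0.1331] [[0.9192, -0.0002, 0.3937], [-0.3937, -0.0, 0.9192], [-0.0002, -1.0, -0.0001]] [ 0.39  0.3  -2.14] [ 0.01  -0.015  0.001]
(246, 100, 152, 215)
top plane tool y = -0.0048 x + -0.0008 z + -0.0096
rect tool (x,z) mm (array([-24.9,   1.5]), array([ 76.6, 109.3]), -0.0003)
```

View pics/wrist9.png

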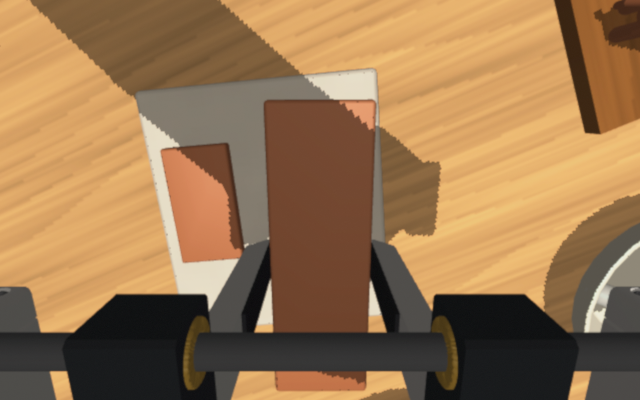

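The tile is held level, with its centre 0.5 mm ahead of the TCP. Carry it over the setter.

Call:
servo_tool(
  steps=[
    [[0.0044, 0, -0.011], [0, 0, 0]],
    [[0.0102, 0, -0.0256], [0, 0, 0]],
    [[0.016, 0, -0.0403], [0, 0, 0]],
    [[0.0174, 0, -0.0439], [0, 0, 0]],
    [[0.0174, 0, -0.0439], [0, 0, 0]],
    [[0.0174, 0, -0.0439], [0, 0, 0]],
    [[0.0174, 0, -0.0439], [0, 0, 0]],
    [[0.016, 0, -0.0403], [0, 0, 0]],
  ],
)

```text
clock: 16.2
ee_pos: [0.5142, 0.0768, 0.1327]
tool_rot: [[0.919, -0.001, 0.395], [-0.395, -0.001, 0.919], [-0.001, -1.0, -0.001]]
wrist_force: [0.8, -1.3, -2.3]
finger_gap: 0.552
```

Call:
servo_tool(
  steps=[
    [[0.0145, 0, -0.0366], [0, 0, 0]],
    [[0.0087, 0, -0.022], [0, 0, 0]],
    [[0.0044, 0, -0.011], [0, 0, 0]],
    [[0.0014, 0, -0.0037], [0, -0.05, 0]],
    [[0, 0, 0], [0, -0.08, 0]],
    [[0, 0, 0], [0, -0.08, 0]],
    [[0, 0, 0], [0, -0.056, 0]],
    [[0, 0, 0], [0, -0.02, 0]],
  ],
)

```text
clock: 17.0
ee_pos: [0.5128, 0.0014, 0.1328]
tool_rot: [[0.993, -0.001, 0.116], [-0.116, -0.0, 0.993], [-0.001, -1.0, -0.0]]
wrist_force: [0.6, -0.9, -2.1]
finger_gap: 0.548
```

Call:
servo_tool(
  steps=[
    [[0, 0.01, 0], [0, 0, 0]],
    [[0, 0.015, 0], [0, 0, 0]],
    [[0, 0, 0], [0, 0, 0]],
    [[0, 0, 0], [0, 0, 0]],
  ],
)

```text
clock: 17.4
ee_pos: [0.5129, 0.001, 0.108]
tool_rot: [[0.993, -0.001, 0.119], [-0.119, -0.0, 0.993], [-0.001, -1.0, -0.001]]
wrist_force: [0.4, -0.2, -2.2]
finger_gap: 0.551
```

```bash
python3 heldt.py wrist10
```

```text
[0.5129 0.001  0.108 ] [[0.9929, -0.0011, 0.1193], [-0.1193, -0.0005, 0.9929], [-0.0011, -1.0, -0.0006]] [ 0.38 -0.2  -2.16] [ 0.004 -0.026  0.005]
(244, 100, 154, 215)
top plane tool y = -0.0045 x + -0.0005 z + -0.0097
rect tool (x,z) mm (array([-24.7,   0.7]), array([ 77.7, 109.2]), -0.0009)
```

View pics/wrist10.png

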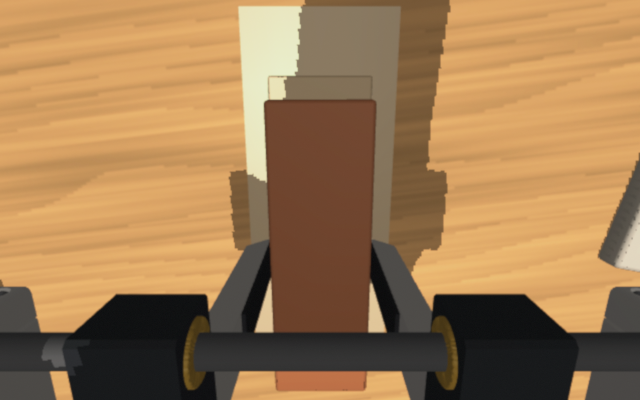

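The tile at columns 265–375 is centred on the setter at 268–372 and in line with it. Lower it.

Call:
servo_tool(
  steps=[
    [[0, 0.008, 0], [0, 0, 0]],
    [[0, 0.014, 0], [0, 0, 0]],
    [[0, 0.01, 0], [0, 0, 0]],
    [[0, 0.005, 0], [0, 0, 0]],
    [[0, 0.0015, 0], [0, 0, 0]],
    [[0, 0, 0], [0, 0, 0]],
    [[0, 0, 0], [0, 0, 0]],
  ],
)

```text
clock: 18.15
ee_pos: [0.5135, 0.001, 0.0701]
tool_rot: [[0.993, 0.0, 0.119], [-0.119, -0.0, 0.993], [0.0, -1.0, 0.0]]
wrist_force: [0.2, -0.2, -1.1]
finger_gap: 0.549
```

Call:
servo_tool(
  steps=[
    [[0, 0.001, 0], [0, 0, 0]],
    [[0, 0.001, 0], [0, 0, 0]],
    [[0, 0.0005, 0], [0, 0, 0]],
    [[0, 0, 0], [0, 0, 0]],
  ],
)

```text
clock: 18.55
ee_pos: [0.5132, 0.0011, 0.0674]
tool_rot: [[0.993, -0.0, 0.118], [-0.118, -0.0, 0.993], [-0.0, -1.0, -0.0]]
wrist_force: [-0.2, -0.6, -1.1]
finger_gap: 0.549
```

Call:
servo_tool(
  steps=[
    [[-0.0003, 0.0005, 0], [0, 0, 0]],
    [[0, 0.0005, 0], [0, 0, 0]],
    [[0, 0, 0], [0, 0, 0]],
  ],
)

```text
clock: 18.85
ee_pos: [0.5129, 0.0011, 0.0664]
tool_rot: [[0.993, -0.0, 0.118], [-0.118, -0.0, 0.993], [-0.0, -1.0, -0.0]]
wrist_force: [-0.5, -0.3, -2.2]
finger_gap: 0.55
```

Call:
servo_tool(
  steps=[
    [[0, 0.0004, 0], [0, 0, 0]],
    [[0, 0, 0], [0, 0, 0]],
    [[0, 0, 0], [0, 0, 0]],
  ],
)

```text
clock: 19.15
ee_pos: [0.513, 0.0011, 0.0663]
tool_rot: [[0.993, 0.0, 0.118], [-0.118, 0.0, 0.993], [0.0, -1.0, 0.0]]
wrist_force: [-4.2, -0.3, 8.9]
finger_gap: 0.549
```

Contact: the reaction is now +9 N, at the expected height. Release, keeping the fingers level and the opening modest, then rise.

Call:
servo_tool(
  steps=[
    [[0, -0.0003, 0], [0, 0, 0]],
    [[0, 0, 0], [0, 0, 0]],
    [[0, 0, 0], [0, 0, 0]],
    [[0, 0, 0], [0, 0, 0]],
  ],
  fingers=0.075,
)

```text
clock: 19.55
ee_pos: [0.513, 0.0011, 0.0663]
tool_rot: [[0.993, -0.0, 0.118], [-0.118, -0.0, 0.993], [0.0, -1.0, -0.0]]
wrist_force: [0.6, 0.3, -0.0]
finger_gap: 0.791
```

Call:
servo_tool(
  steps=[
    [[0, -0.01, 0], [0, 0, 0]],
    [[0, -0.02, 0], [0, 0, 0]],
    [[0, -0.03, 0], [0, 0, 0]],
    [[0, -0.03, 0], [0, 0, 0]],
    [[0, -0.02, 0], [0, 0, 0]],
    [[0, -0.01, 0], [0, 0, 0]],
    [[0, 0, 0], [0, 0, 0]],
  ],
)

```text
clock: 20.25
ee_pos: [0.5135, 0.0012, 0.1874]
tool_rot: [[0.993, 0.002, 0.118], [-0.118, 0.001, 0.993], [0.002, -1.0, 0.001]]
wrist_force: [-0.0, 0.5, 0.2]
finger_gap: 0.795
```

```bash
python3 look.py wrist11 0.076 0.008; python3 look.py wrist12 0.064 0.005; python3 - <<'E'
from h import *
im,d=vision.grab_frame('scene'); cv2.imwrite('pics/scene2.png',cv2.resize(im[180:290,280:440,::-1],None,fx=5,fy=5))
E
```

```text
[0.5135 0.0012 0.1874] [[0.993, 0.002, 0.1184], [-0.1184, 0.0005, 0.993], [0.0019, -1.0, 0.0008]] [-0.   0.5  0.2]
(287, 104, 66, 185) (array([513.3,   1.8]), array([ 51.6, 158.4]), -0.1166) medz 0.0759 slope [ 0.0015 -0.0015]
[0.5129 0.0012 0.1863] [[0.993, 0.0004, 0.1183], [-0.1183, 0.0002, 0.993], [0.0004, -1.0, 0.0003]] [ 0.3 -0.3 -0.2]
(282, 85, 77, 43) (array([435.6,  10.7]), array([32.7, 61.6]), 1.4514) medz 0.0638 slope [ 0.0127 -0.0016]
```

View pics/wrist11.png

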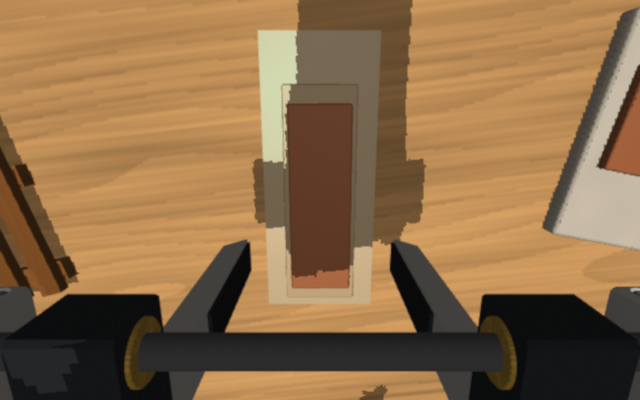

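View pics/scene2.png

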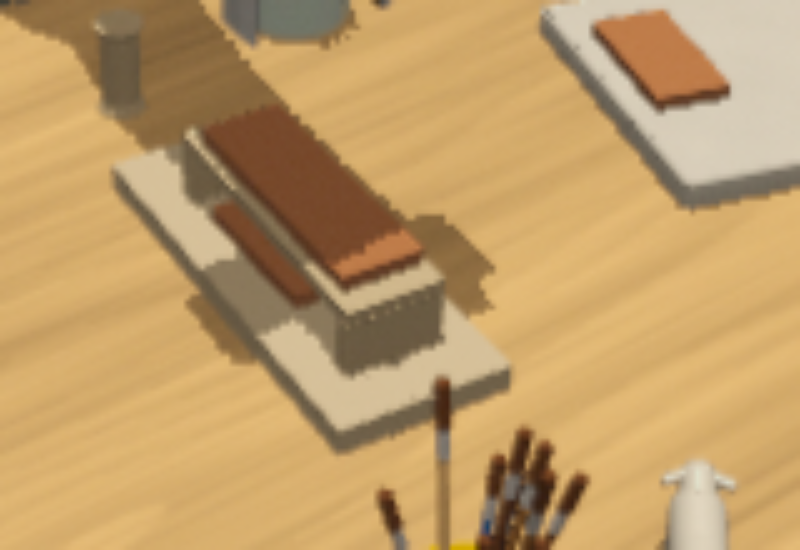

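The tile lies flat and centred on the setter: top at z 0.076, centre (0.513, 0.002), yaw -0.117. The short tile is still under the setter and the gripper is clear, so I'm handing it in.

```bash
python3 - <<'E'
from cell import manip
print(manip.sign_off(), manip.observe()['clock'])
E
```

```text
the job is handed in; nothing more can be done
the job is handed in; nothing more can be done
```

The next layer is built, and I handed the job in at about 20.5 s of the 64 s. `sign_off` gives no verdict, so what follows is from my own measurements.

- **Setter:** I carried the buff setter over the short tile and lowered it with the nib at the spot where the top camera showed the socket. The nib went in on the first try. It rubbed the near wall with about 5 N on the way down, so I eased it forward about 1 mm until both feet stood flat. After release its top was level at 63.9 mm (64 expected).
- **Long tile:** I laid it on the setter and released it only once I felt contact, about 9 N. Its centre is within about 1 mm of the setter's and it lines up to about 0.003 rad. It lies flat, with its top at 75.9 mm (76 expected).
- **Surroundings:** The last wrist and scene pictures show the short tile still under the setter, the spare tile still on the slab and the gripper clear. I did not take a final overhead picture, so the far corners of the bench were not rechecked.

One reading disagreed. The small visible strip of the setter's top gave a slope of 0.013, but edge pixels affect that patch. The whole-plate fit before the tile went on gave about 0.001, and the tile's own fit gave 0.0015.

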